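# Lower the falling lid of a specimen case

### The job

Close the specimen case on the sampling desk without jolting the tubes: nudge the upright lid forward from behind with a fingertip until it starts to fall, catch it from below on the back of a finger well before it reaches the case, and let it down gently until it is fully shut, without a bang. Do not pinch or grip the lid, leave everything else on the desk where it stands, and finish with the hand clear of the case.

Things in the scene. Friction and masses are not known exactly. Their poses are not given: they have to be found in the camera images.
- case: fixed white specimen case, open box 120 deep (own x) x 200 wide (own y) x 120 mm high, walls 6 mm, with a rack of capped tubes that stay below its rim. Origin: centre of its underside, on the desk. Own x points from its front (towards the robot, blue flash) to the hinge side, z up; turned up to 0.35 rad either way
- lid (a joint): lid angle, rad, about the hinge along the case's top rear edge: 0 shut, 1.57 upright, 1.8 its stop, leaning away from the robot. Lid 0.24 kg. Left alone, friction holds it between 1.42 and 1.62, where it starts; leaning farther back it sinks to the stop; tipped forward below 1.36 it falls shut by itself in about 3 s, speeding up to about 1.1 rad/s (weak damper), and bangs unless caught
- lid_hinge (a point): point on the hinge line, at its middle: 60 mm behind the case's centre (+own x), 121 mm above the desk. The axes turn with the lid
- lid_edge (a point): middle of the lid's free edge, on its underside, 150 mm from the hinge: the end of a 120 mm wide lip that overhangs the shut case's front by 30 mm, so a finger can stay under it until the lid is shut. At lid angle a it lies 150*cos(a) mm from the hinge towards the case's own -x and 150*sin(a) mm above the hinge
- lid_lip: grey strip that ends the lip, 10 mm of its length, 120 mm wide, 8 mm thick, at the lid's free edge. Origin on the hinge line, axes as for lid_under
- lid_under: white underside plate of the lid, 4 mm thick, 200 mm wide, 120 mm long plus the 120 mm wide lip; faces the robot when the lid stands open. Origin on the hinge line; own -x runs to the free edge, own z is the outer side
- lid_top: blue outer shell of the lid, on top of the underside plate and up to the grey strip (the whole lid is 9 mm thick, 8 mm at the lip); faces away from the robot when open. Origin and axes as for lid_under
- vial_a: bystander: capped clear specimen vial with a red cap, 28 mm across, 60 mm tall, standing to the right (-y side) of the case. Origin at the centre of its underside
- vial_b: bystander: capped clear specimen vial with a yellow cap, 28 mm across, 60 mm tall, standing to the left (+y side) of the case. Origin at the centre of its underside
- tape: bystander: yellow roll of tape lying flat, 72 mm across, 22 mm high. Origin at the centre of its underside
- stapler: bystander: blue and black stapler, 120 x 34 x 42 mm. Origin at the centre of its underside
- mouse: bystander: black computer mouse on a 6 mm mat, 100 x 60 x 32 mm. Origin at the centre of its underside
- sanitiser: bystander: blue round bottle with white cap, 54 mm across, 130 mm tall. Origin at the centre of its underside
- pen_cup: bystander: empty grey cup, 72 mm across, 85 mm tall. Origin at the centre of its underside
Mind the look-alikes: they are no part of the job. What is shaped like the case but green is not meant.

How it is judged:
On the way:
1. the falling lid is caught: it rests on a finger from below, slow, still clearly open (value of joint lid between 0.12 and 1.25 rad and (contact force between the fingers and lid_under above 0.2 N or contact force between the fingers and lid_lip above 0.2 N) and velocity of joint lid above -0.6 rad/s), for 0.2 s.
At the end, for the whole second after the job is handed in: the lid is shut (within 0.02 rad) and at rest, and no bystander has moved more than 20 mm or been tipped (value of joint lid below 0.02 rad and velocity of joint lid between -0.05 and 0.05 rad/s and not (distance of any of vial_a, vial_b, tape, stapler, mouse, sanitiser, pen_cup from where it was at the start of the episode above 0.02 m or angle between any of vial_a, vial_b, tape, stapler, mouse, sanitiser, pen_cup's own z axis and vertical above 0.3 rad)); the robot touches nothing.
It fails at once if the lid comes down on the case with a bang (faster than 0.7 rad/s in the last 0.08 rad) (value of joint lid below 0.08 rad and velocity of joint lid below -0.7 rad/s).
It fails at once if the lid is pinched (over 5 N on both its faces at once) (contact force between the fingers and lid_under above 5 N and contact force between the fingers and lid_top above 5 N).
It fails at once if the lid is struck or pressed with more than 30 N (contact force between any of the arm, the fingers and lid_under above 30 N or contact force between any of the arm, the fingers and lid_top above 30 N or contact force between any of the arm, the fingers and lid_lip above 30 N).
It fails at once if a bystander is moved more than 20 mm or tipped or lifted (distance of any of vial_a, vial_b, tape, stapler, mouse, sanitiser, pen_cup from where it was at the start of the episode above 0.02 m or angle between any of vial_a, vial_b, tape, stapler, mouse, sanitiser, pen_cup's own z axis and vertical above 0.3 rad).
It also fails if it takes over 48 s, if anything falls off the work surface, if the arm or the gripper's body presses on something with over 40 N, if the wrist force passes 120 N, or if a joint passes its speed limit or range.

### The arm

A 6-joint arm with a two-finger parallel gripper is mounted at the origin on the work surface. World frame = base frame: x ahead of the robot, y to its left, z up, the work surface at z = 0. Lengths are in m, angles in rad, forces in N, time in s.
With the tool pointing down it reaches from about 0.325 to 0.775 m from the base axis. Payload 5.5 kg.
Tool frame: the origin (TCP) lies on the centre line of the jaws, within the pads' length; the fingertips stand 19 mm ahead of it and the grasp point (between the pads) is the TCP; x points along the fingers, y is the direction in which the jaws open and shut, and the axes are right-handed (so a half turn about x gives the same grasp; the last joint's range is limited). The gripper opens to 88 mm and grips with 3 to 60 N. Pads are 20 mm wide; open, the fingers measure 115 mm over their backs; the gripper's body (75 mm by 178 mm) begins 61 mm behind the grasp point.
Start: joints at [1.219, 0.091, 1.231, -0, 1.82, -0.057], TCP at [0.174, 0.574, 0.242] pointing down, gripper open.
Joint ranges: [-2.87, 2.87], [-0.86, 2.18], [0.17, 2.46], [-1.51, 4.65], [0.06, 2.69], [-2.65, 2.65]. Speed limits (rad/s): [2.57, 2.57, 3.01, 3.14, 3.14, 3.14].

### API

Orientations are given as a rotation vector (axis times angle).
In Python, from rig import sensors, camera, calibration, job gives the robot as it stands.
- The arm moves only by the tool send_rows, never from a script. Its argument "steps" is a list that holds one entry, the list of rows, each a list of 4 numbers: the shift along the world's x, y, z in units of 25 mm (1.0 is 25 mm), then the turn about the world's z in units of 5 degrees (1.0 is 5 degrees). A call has exactly 8 rows; each row is the pose to reach, as a shift and turn from the pose commanded when the call began; what a row does not reach only later rows make up. A row lasts 1/10 s, in which the tool goes at most 50 mm and 8.59 degrees, less where a joint would pass 70% of its speed; a pose out of reach is approached as far as the arm can. A call with a gripper value outside its range is refused whole. "grip" is the closure in counts, from 0 (fully open) to 255 (shut), set as the call begins (left out, the last holds). The fingers move at their own pace and stop on an object; "newtons" is the grip in N (left out, the last holds). Time passes only in rows, so rows that repeat a pose let the fingers close, or fill a call up. It gives the time, the measured TCP pose, the force and the opening at its end, in the units of the state.
- sensors.sense(): the state, without advancing time (a new reading comes with each control period).
- camera(name): name is "scene" or "top" or "wrist"; returns the picture (480x640x3 uint8, red, green, blue); there is no depth.
- calibration(name): a dict with "vertical_fov" (degrees; the focal length in pixels is half the picture's height over the tangent of half this angle, whatever the lens; pixels are square), "cx", "cy" (the principal point, pixels), "R" (3x3) and "t" (3): a world point X has camera coordinates R X + t; the wrist camera has in their place "hand_eye" (4x4, takes a point from camera to tool coordinates, whose origin is the TCP and whose axes are the tool frame's). Camera axes: x right, y down, z forward; pixel columns grow to the right and rows downward; lengths in m; the calibration is good to about 2 mm. A picture is of the moment at which its call begins: read the wrist's pose just before it. calibration takes no time and is no camera call.
- job.finish_job(): hands the job in, once; it reports no verdict.
The state is a dict: "time_s": time; "joint_positions": joint angles; "qvel": joint speeds; "joint_torque": joint torques, N m; "eef_pos": TCP position; "tcp_rot": TCP orientation; "contact_force": force on the tool from outside, world axes, zero at the start; "ft_torque": the same for the moment, N m; "width": finger opening in m.
Only numpy, scipy, OpenCV 4.12 (cv2) and the standard library are available. Lean on these libraries where they do the work, as an engineer would, in place of code of your own. Each camera call takes 0.05 s, during which the arm holds its last target.

## Working session

There is one attempt and no reset: what is moved stays moved. The work goes in short steps, Python scripts to look and compute and a tool call to move; the robot and the scene stay as the last step left them, time stands still between calls to the robot, and variables do not carry over. Pictures are saved under pics/ and viewed, and the job is handed in when it is done.

Besides the shell and the picture viewer there is one more tool, called after "Call:" as name(argument=value, ...), one argument or row to a line, values as JSON. send_rows: Moves the arm, as the interface text tells. Its arguments: {"type":"object","properties":{"steps":{"type":"array"},"grip":{"type":"number"},"newtons":{"type":"number"}},"required":["steps"]}

```bash
mkdir -p pics; ls
python3 - <<'E'
from rig import sensors,camera,calibration
import cv2,numpy as np
s=sensors.sense();print({k:np.round(v,3) for k,v in s.items()})
for n in("scene","top","wrist"):
    cv2.imwrite(f"pics/{n}0.png",camera(n)[:,:,::-1]);print(n,calibration(n))
E
```

```text
pics
{'time_s': np.float64(0.0), 'joint_positions': array([ 1.219,  0.092,  1.232, -0.   ,  1.82 , -0.057]), 'qvel': array([-0.001, -0.001, -0.   , -0.   ,  0.   , -0.002]), 'joint_torque': array([-0.0000e+00, -4.4644e+01, -4.0645e+01,  7.0000e-02,  2.9000e-02,
       -0.0000e+00]), 'eef_pos': array([0.174, 0.574, 0.241]), 'tcp_rot': array([ 0.23 ,  1.559, -0.233]), 'contact_force': array([-0.622, -0.712, -0.709]), 'ft_torque': array([-0.044, -0.031, -0.034]), 'width': np.float64(0.088)}
scene {'vertical_fov': 48.13993423291287, 'cx': 325.6425416652405, 'cy': 234.9332391859965, 'R': array([[-0.37037588,  0.92881884, -0.01082901],
       [ 0.81093191,  0.31763783, -0.49142207],
       [-0.45300238, -0.19079247, -0.87085423]]), 't': array([ 0.19399524, -0.34507262,  1.56736293])}
top {'vertical_fov': 49.94599281879035, 'cx': 325.82848445485416, 'cy': 238.10566757218982, 'R': array([[ 0.02050089, -0.99977098, -0.0061399 ],
       [-0.99525171, -0.01982299, -0.09529468],
       [ 0.09515115,  0.00806437, -0.99543017]]), 't': array([-0.01497928,  0.51313417,  1.41966778])}
wrist {'vertical_fov': 67.02525880776103, 'cx': 319.87429785329897, 'cy': 241.28265677224346, 'hand_eye': array([[-3.09891999e-04, -2.66369326e-01,  9.63870990e-01,
        -1.42705787e-01],
       [ 9.99999952e-01, -6.20298244e-05,  3.04365568e-04,
        -4.44980704e-04],
       [-2.12849030e-05,  9.63871038e-01,  2.66369332e-01,
        -7.24677801e-02],
       [ 0.00000000e+00,  0.00000000e+00,  0.00000000e+00,
         1.00000000e+00]])}
```

View pics/scene0.png

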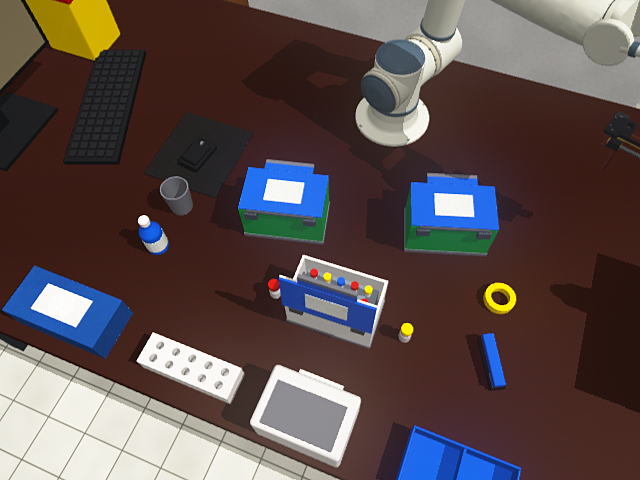

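View pics/top0.png

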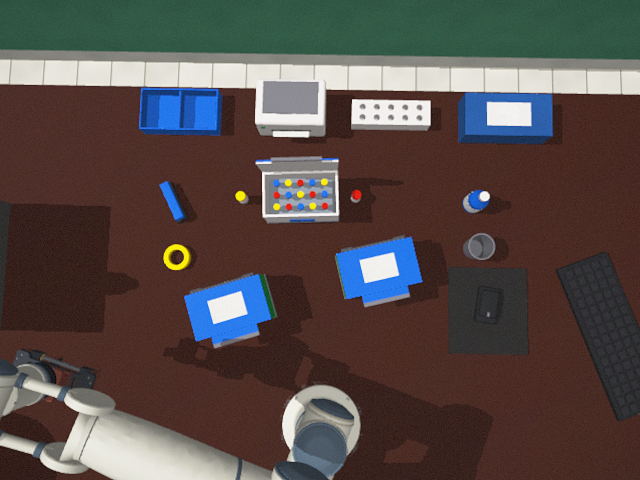

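View pics/wrist0.png

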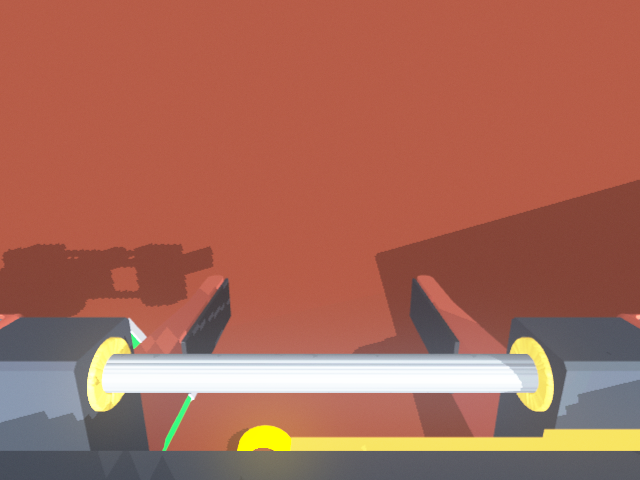

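```bash
cat > h.py <<'E'
import numpy as np,cv2
from rig import calibration
def ray(n,u,v):
    c=calibration(n);f=240/np.tan(np.radians(c['vertical_fov']/2))
    R=np.array(c['R']);t=np.array(c['t'])
    return -R.T@t, R.T@np.array([(u-c['cx'])/f,(v-c['cy'])/f,1])
def onz(n,u,v,z):
    o,d=ray(n,u,v);return o+d*(z-o[2])/d[2]
def proj(n,X):
    c=calibration(n);f=240/np.tan(np.radians(c['vertical_fov']/2))
    p=np.array(c['R'])@X+np.array(c['t']);return f*p[0]/p[2]+c['cx'],f*p[1]/p[2]+c['cy']
def tri(u1,v1,u2,v2):
    A=[];b=[]
    for n,u,v in(("scene",u1,v1),("top",u2,v2)):
        o,d=ray(n,u,v);d/=np.linalg.norm(d);P=np.eye(3)-np.outer(d,d);A.append(P);b.append(P@o)
    return np.linalg.solve(A[0]+A[1],b[0]+b[1])
E
python3 - <<'E'
from h import *
a=cv2.imread('pics/top0.png')[140:240,220:380];cv2.imwrite('pics/t_c.png',cv2.resize(a,None,fx=5,fy=5,interpolation=cv2.INTER_CUBIC))
a=cv2.imread('pics/scene0.png')[245:355,260:420];cv2.imwrite('pics/s_c.png',cv2.resize(a,None,fx=5,fy=5,interpolation=cv2.INTER_CUBIC))
E
```

```text
(no output)
```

View pics/t_c.png

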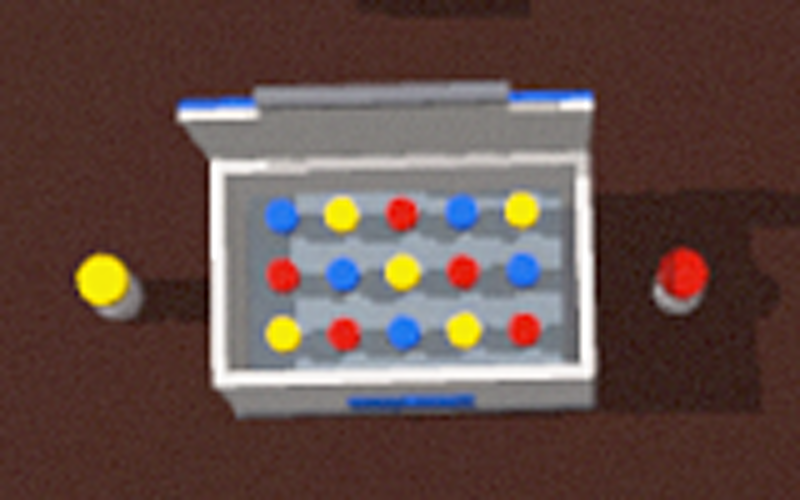

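View pics/s_c.png

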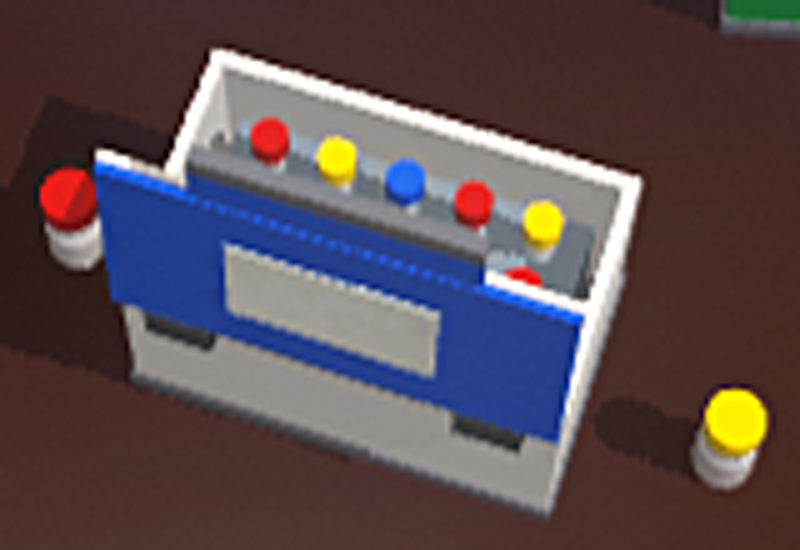

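Run:
```python
from h import *
T=lambda x,y:(220+(x)/5-.4,140+y/5-.4)
S=lambda x,y:(260+x/5-.4,245+y/5-.4)
c={k:onz('top',*T(*p),.12) for k,p in dict(FL=(213,385),FR=(595,376),RL=(213,160),RR=(590,152)).items()}
for k,v in c.items():print(k,v.round(4))
for k,p in dict(FR=(215,50),FL=(640,180)).items():print('scene',k,onz('scene',*S(*p),.12).round(4))
m=np.mean(list(c.values()),0);print('centre',m)
print(np.linalg.norm(c['FL']-c['FR']),np.linalg.norm(c['FL']-c['RL']),np.linalg.norm(c['FR']-c['RR']))
for a,b in(('FL','FR'),('RL','RR')):
    d=c[a]-c[b];print('yaw',np.arctan2(-d[0],d[1]))
# lip upper-outer edge seen in both
for z in (.265,.27,.275): print('lip edge',onz('top',*T(254,88),z).round(4),onz('top',*T(509,82),z).round(4))
for nm,sp,tp in(('lipR',(190,148),(509,84)),('lipL',(487,240),(254,90)),('shellR',(97,160),(592,95)),('shellL',(583,318),(180,103))):
    print(nm,tri(*S(*sp),*T(*tp)).round(4))
for k,sc,tp in (('vial_b',(735,418),(103,280)),('vial_a',(70,195),(683,273))):
    print(k,onz('top',*T(*tp),.06).round(4),onz('scene',*S(*sc),.06).round(4))
for k,p in dict(stapler=(172,201),tape=(177,257),san=(480,200),cup=(481,245),gL=(227,307),gR=(379,267)).items():print(k,onz('top',*p,.12 if k[0]=='g' else .03).round(3))
for k,p in dict(tray=(180,110),dev=(291,135),rack=(390,125)).items():print(k,onz('top',*p,.06).round(3))
```

```text
FL [0.5576 0.163  0.12  ]
FR [ 0.5664 -0.0377  0.12  ]
RL [0.6779 0.1669 0.12  ]
RR [ 0.686  -0.0328  0.12  ]
scene FR [ 0.5675 -0.0372  0.12  ]
scene FL [0.5585 0.1616 0.12  ]
centre [0.62198994 0.06484858 0.12      ]
0.2008668020024115 0.12032751693290064 0.11977544351468342
yaw 0.04340218509712501
yaw 0.040674792875076575
lip edge [0.6804 0.1288 0.265 ] [0.6855 0.0079 0.265 ]
lip edge [0.6791 0.1282 0.27  ] [0.6843 0.0078 0.27  ]
lip edge [0.6778 0.1276 0.275 ] [0.683  0.0077 0.275 ]
lipR [0.6814 0.0083 0.2765]
lipL [0.6761 0.1268 0.2783]
shellR [ 0.6855 -0.0314  0.2428]
shellL [0.678  0.1672 0.2424]
vial_b [0.623  0.2336 0.06  ] [0.6246 0.2336 0.06  ]
vial_a [ 0.6331 -0.0861  0.06  ] [ 0.6341 -0.085   0.06  ]
stapler [0.609 0.431 0.03 ]
tape [0.452 0.409 0.03 ]
san [ 0.629 -0.435  0.03 ]
cup [ 0.502 -0.437  0.03 ]
gL [0.32  0.246 0.12 ]
gR [ 0.431 -0.145  0.12 ]
tray [0.863 0.411 0.06 ]
dev [0.797 0.098 0.06 ]
rack [ 0.83  -0.177  0.06 ]
```

```bash
cat > st.py <<'E'
from h import *
from rig import sensors
from scipy.spatial.transform import Rotation as Ro
def st():
    s=sensors.sense();R=Ro.from_rotvec(s['tcp_rot']).as_matrix()
    y=R[:,1];yaw=np.degrees(np.arctan2(y[1],y[0]))
    print('t',round(float(s['time_s']),2),'tcp',np.round(s['eef_pos'],4),'x',R[:,0].round(3),'jawdir deg',round(yaw,2),'F',np.round(s['contact_force'],2),'w',round(float(s['width']),4),'q',np.round(s['joint_positions'],2))
    return s
E
python3 -c "
from st import *;st()"
```

```text
t 0.15 tcp [0.1742 0.5739 0.2407] x [-0.001 -0.001 -1.   ] jawdir deg 73.11 F [-0.12 -0.23 -0.  ] w 0.0879 q [ 1.22  0.09  1.23  0.    1.82 -0.06]
```

Call:
send_rows(
  steps=[
    [[1.5, -1.2, 1, 0.5], [3, -2.5, 2.4, 1], [4.5, -4, 3.5, 1.6], [6, -5.4, 4, 2.2], [7.5, -6.8, 4, 2.8], [9, -8.2, 4, 3.4], [10.5, -9.6, 4, 3.8], [12, -11, 4, 3.8]],
  ],
  grip=235,
  newtons=5,
)

```text
time_s: 0.95
eef_pos: [0.453, 0.3185, 0.3415]
tcp_rot: [-0.03, 1.57, 0.03]
contact_force: [0.5, 0.9, -0.3]
width: 0.0271
```

```bash
python3 -c "
from st import *;st()"
```

```text
t 0.95 tcp [0.453  0.3185 0.3415] x [ 0.  0. -1.] jawdir deg 92.18 F [ 0.48  0.86 -0.25] w 0.0271 q [ 0.55  0.01  1.14  0.    2.   -1.06]
```

Call:
send_rows(
  steps=[
    [[1.3, -1.2, 0, 0], [2.7, -2.4, 0, 0], [4, -3.6, 0, 0], [5.4, -4.8, 0, 0], [6.7, -6, 0, 0], [8, -7.3, 0, 0], [9.2, -8.4, 0, 0], [10.1, -9.2, 0, 0]],
  ],
)

```text
time_s: 1.75
eef_pos: [0.7058, 0.0878, 0.3401]
tcp_rot: [-0.028, 1.572, 0.027]
contact_force: [0.5, 0.3, 1.5]
width: 0.0068
```

Call:
send_rows(
  steps=[
    [[0, 0, -0.4, 0], [0, 0, -0.8, 0], [0, 0, -0.8, 0], [0, 0, -0.8, 0], [0, 0, -0.8, 0], [0, 0, -0.8, 0], [0, 0, -0.8, 0], [0, 0, -0.8, 0]],
  ],
)

```text
time_s: 2.55
eef_pos: [0.7043, 0.0903, 0.3219]
tcp_rot: [-0.029, 1.57, 0.029]
contact_force: [-0.4, 0.3, -0.3]
width: 0.0066
```

Run:
```python
from st import *
from rig import camera
st()
for n in('scene','top'):
    cv2.imwrite(f'pics/{n}1.png',camera(n)[:,:,::-1])
a=cv2.imread('pics/top1.png')[120:240,220:380]
b=cv2.imread('pics/scene1.png')[200:360,240:420]
cv2.imwrite('pics/c1.png',np.hstack([cv2.resize(a,(400,300)),cv2.resize(b,(400,355))[:300]]))
```

```text
t 2.55 tcp [0.7043 0.0903 0.3219] x [ 0.001 -0.    -1.   ] jawdir deg 92.12 F [-0.43  0.28 -0.28] w 0.0066 q [ 0.08  0.46  0.65 -0.    2.03 -1.53]
```

View pics/c1.png

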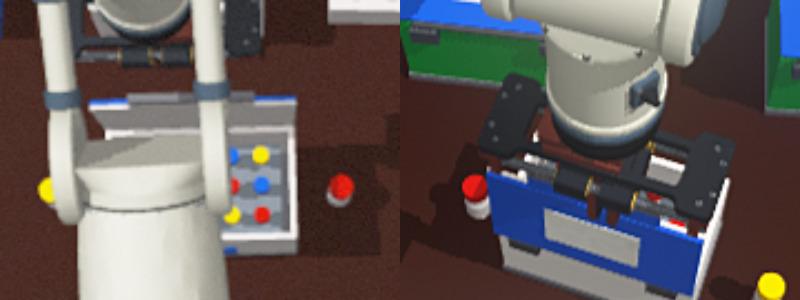

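Call:
send_rows(
  steps=[
    [[0.2, -0.2, 0, 0], [0.4, -0.4, 0, 0], [0.6, -0.6, 0, 0], [0.8, -0.8, 0, 0], [1, -0.9, 0, 0], [1, -0.9, 0, 0], [1, -0.9, 0, 0], [1, -0.9, 0, 0]],
  ],
)

```text
time_s: 3.45
eef_pos: [0.7293, 0.0679, 0.3216]
tcp_rot: [-0.029, 1.571, 0.029]
contact_force: [-0.3, -0.7, -0.4]
width: 0.0068
```

Run:
```python
from st import *
st()
```

```text
t 3.45 tcp [0.7293 0.0679 0.3216] x [ 0.  0. -1.] jawdir deg 92.12 F [-0.27 -0.71 -0.43] w 0.0068 q [ 0.05  0.54  0.54  0.    2.06 -1.56]
```

Call:
send_rows(
  steps=[
    [[0, 0, -0.5, 0], [0, 0, -1, 0], [0, 0, -1.5, 0], [0, 0, -2, 0], [0, 0, -2.3, 0], [0, 0, -2.3, 0], [-0.2, 0, -2.3, 0], [-0.4, 0, -2.3, 0]],
  ],
)

```text
time_s: 4.25
eef_pos: [0.7191, 0.0677, 0.265]
tcp_rot: [-0.029, 1.569, 0.029]
contact_force: [1.3, 0.2, 0.4]
width: 0.0068
```

Run:
```python
from st import *
from rig import camera
st()
for n in('scene','top'):
    cv2.imwrite(f'pics/{n}2.png',camera(n)[:,:,::-1])
a=cv2.imread('pics/top2.png')[120:240,220:380]
b=cv2.imread('pics/scene2.png')[240:360,260:420]
cv2.imwrite('pics/c2.png',np.hstack([cv2.resize(a,(400,300)),cv2.resize(b,(400,300))]))
```

```text
t 4.25 tcp [0.7191 0.0677 0.265 ] x [ 0.001  0.    -1.   ] jawdir deg 92.11 F [1.28 0.18 0.37] w 0.0068 q [ 0.05  0.45  0.76  0.    1.92 -1.56]
```

View pics/c2.png

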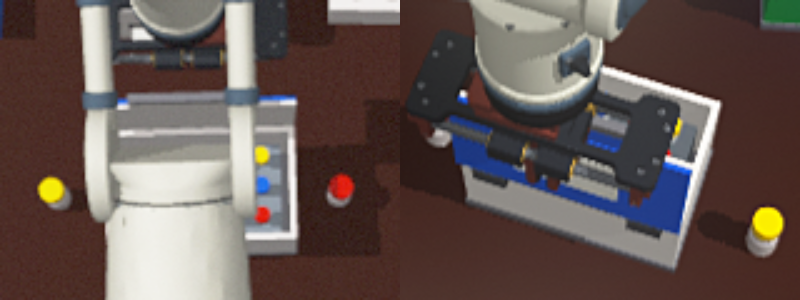

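Call:
send_rows(
  steps=[
    [[-0.3, 0, 0, 0], [-0.6, 0, 0, 0], [-0.9, 0, 0, 0], [-1.1, 0, 0, 0], [-1.3, 0, 0, 0], [-1.5, 0, 0, 0], [-1.6, 0, 0, 0], [-1.7, 0, 0, 0]],
  ],
)

```text
time_s: 5.15
eef_pos: [0.6766, 0.0677, 0.2639]
tcp_rot: [-0.029, 1.571, 0.029]
contact_force: [1.1, 0.5, -0.4]
width: 0.0067
```

Run:
```python
from st import *
from rig import camera
st()
for n in('scene','top'):
    cv2.imwrite(f'pics/{n}3.png',camera(n)[:,:,::-1])
a=cv2.imread('pics/top3.png')[120:240,220:380]
b=cv2.imread('pics/scene3.png')[240:360,260:420]
cv2.imwrite('pics/c3.png',np.hstack([cv2.resize(a,(400,300)),cv2.resize(b,(400,300))]))
st()
```

```text
t 5.15 tcp [0.6766 0.0677 0.2639] x [-0.  0. -1.] jawdir deg 92.11 F [ 1.09  0.49 -0.42] w 0.0067 q [ 0.05  0.32  0.93  0.    1.89 -1.56]
t 5.25 tcp [0.6766 0.0677 0.264 ] x [-0.  0. -1.] jawdir deg 92.12 F [-0.99 -0.83  0.03] w 0.0068 q [ 0.05  0.32  0.93  0.    1.89 -1.56]
```

View pics/c3.png

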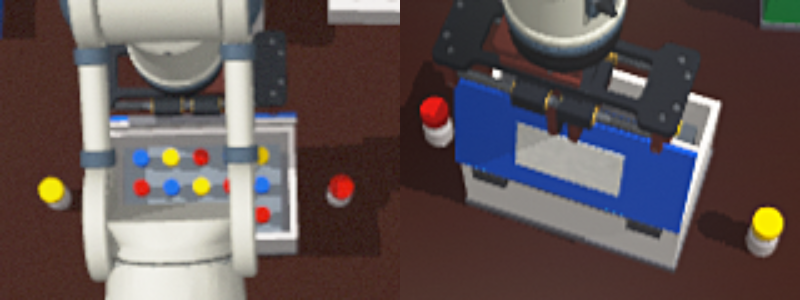

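Call:
send_rows(
  steps=[
    [[-0.3, 0, 0, 0], [-0.5, 0, 0.4, 0], [-0.5, 0, 1.9, 0], [-1.5, 0, 2.1, 0], [-3.2, 0, 2.1, 0], [-4.9, 0, 1.4, 0], [-4.9, 0, -0.4, 0], [-4.9, 0, -2.2, 0]],
  ],
)

```text
time_s: 6.05
eef_pos: [0.5539, 0.0678, 0.2114]
tcp_rot: [-0.029, 1.564, 0.029]
contact_force: [1.2, -0.2, 0.7]
width: 0.0069
```

Run:
```python
from st import *
from rig import camera
st()
n='scene'
cv2.imwrite(f'pics/{n}4.png',camera(n)[:,:,::-1])
b=cv2.imread('pics/scene4.png')[200:360,240:420]
cv2.imwrite('pics/c4.png',cv2.resize(b,None,fx=4,fy=3.7))
st()
```

```text
t 6.05 tcp [0.5539 0.0678 0.2114] x [ 0.007  0.    -1.   ] jawdir deg 92.13 F [ 1.2  -0.15  0.7 ] w 0.0069 q [ 0.06 -0.03  1.41  0.    1.76 -1.55]
t 6.1 tcp [0.5501 0.0675 0.1988] x [-0.012 -0.001 -1.   ] jawdir deg 92.12 F [ 0.89 -0.06 -7.26] w 0.0068 q [ 0.06 -0.03  1.43  0.    1.75 -1.55]
```

View pics/c4.png

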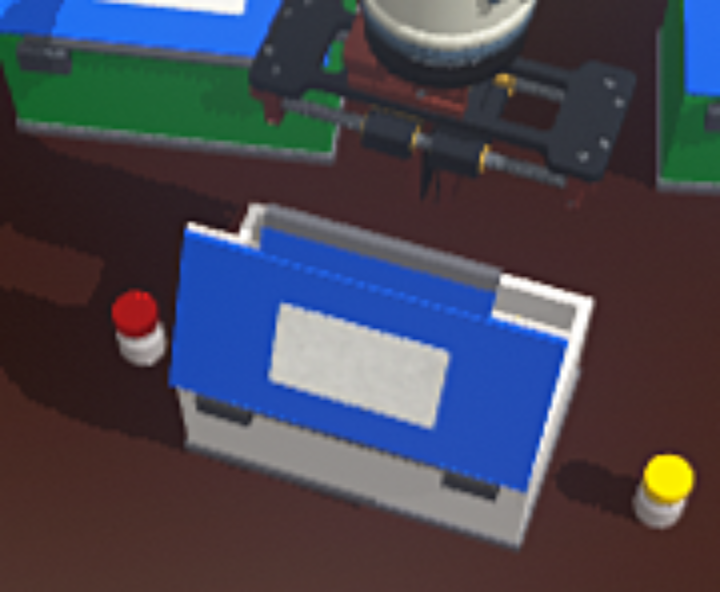

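Call:
send_rows(
  steps=[
    [[0, 0, 0, 0], [0, 0, 0, 0], [0, 0, 0, 0], [0, 0, 0, 0], [0, 0, 0, 0], [0, 0, 0, 0], [0, 0, 0, 0], [0, 0, 0, 0]],
  ],
)

```text
time_s: 6.9
eef_pos: [0.5543, 0.0676, 0.209]
tcp_rot: [-0.029, 1.571, 0.029]
contact_force: [0.3, 0.2, 0.2]
width: 0.0069
```

```bash
cat > look.py <<'E'
import sys
from st import *
from rig import camera
k=sys.argv[1]
st()
for n in('scene','top'): cv2.imwrite(f'pics/{n}{k}.png',camera(n)[:,:,::-1])
b=cv2.imread(f'pics/scene{k}.png')[200:360,240:420]
a=cv2.imread(f'pics/top{k}.png')[140:240,230:360]
cv2.imwrite(f'pics/c{k}.png',np.hstack([cv2.resize(a,(390,380)),cv2.resize(b,(410,380))]))
st()
E
python3 look.py 5
```

```text
t 6.9 tcp [0.5543 0.0676 0.209 ] x [-0. -0. -1.] jawdir deg 92.11 F [0.33 0.19 0.24] w 0.0069 q [ 0.06 -0.03  1.41 -0.    1.76 -1.55]
t 7.0 tcp [0.5543 0.0676 0.2089] x [-0. -0. -1.] jawdir deg 92.11 F [-0.07 -0.63 -0.34] w 0.0067 q [ 0.06 -0.03  1.41 -0.    1.76 -1.55]
```

View pics/c5.png

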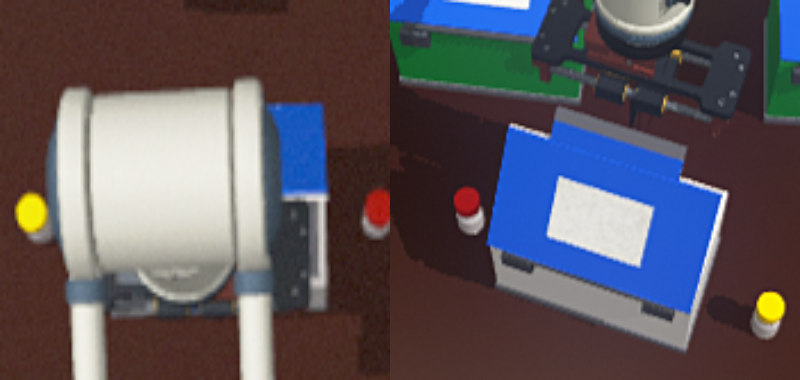

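Call:
send_rows(
  steps=[
    [[0, 0, 0, 0], [0, 0, 0, 0], [0, 0, 0, 0], [0, 0, 0, 0], [0, 0, 0, 0], [0, 0, 0, 0], [0, 0, 0, 0], [0, 0, 0, 0]],
  ],
)

```text
time_s: 7.8
eef_pos: [0.5543, 0.0677, 0.209]
tcp_rot: [-0.029, 1.571, 0.029]
contact_force: [-2.8, -0.1, -0.4]
width: 0.0067
```

```bash
cat > ang.py <<'E'
import sys
from st import *
from rig import camera
k=sys.argv[1]
st()
im=camera('scene')[:,:,::-1];cv2.imwrite(f'pics/scene{k}.png',im)
cv2.imwrite(f'pics/c{k}.png',cv2.resize(im[220:340,260:420],(800,600),interpolation=cv2.INTER_CUBIC))
yw=.04;H=np.array([.622,.0649,.121])+.06*np.array([np.cos(yw),np.sin(yw),0])
ex=np.array([np.cos(yw),np.sin(yw),0]);ey=np.array([-np.sin(yw),np.cos(yw),0])
for a in (0,.2,.4,.5,.6,.7,.8,.9,1.):
    P=[H-ex*(.15*np.cos(a)-.008*np.sin(a))+np.array([0,0,.15*np.sin(a)+.008*np.cos(a)])+s*.06*ey for s in(1,-1)]
    q=[proj('scene',p) for p in P]
    print(a,[(round((u-260)*5),round((v-220)*5)) for u,v in q])
st()
E
python3 ang.py 6
```

```text
t 7.8 tcp [0.5543 0.0677 0.209 ] x [-0. -0. -1.] jawdir deg 92.11 F [-2.85 -0.12 -0.41] w 0.0067 q [ 0.06 -0.03  1.41 -0.    1.76 -1.55]
0 [(574, 209), (319, 131)]
0.2 [(576, 187), (315, 108)]
0.4 [(573, 178), (306, 96)]
0.5 [(570, 178), (299, 95)]
0.6 [(566, 181), (292, 98)]
0.7 [(561, 189), (283, 104)]
0.8 [(555, 200), (274, 113)]
0.9 [(548, 214), (263, 127)]
1.0 [(539, 232), (251, 144)]
t 7.85 tcp [0.5543 0.0677 0.209 ] x [-0.  0. -1.] jawdir deg 92.11 F [-1.24  0.46 -0.09] w 0.0069 q [ 0.06 -0.03  1.41  0.    1.76 -1.55]
```

View pics/c6.png

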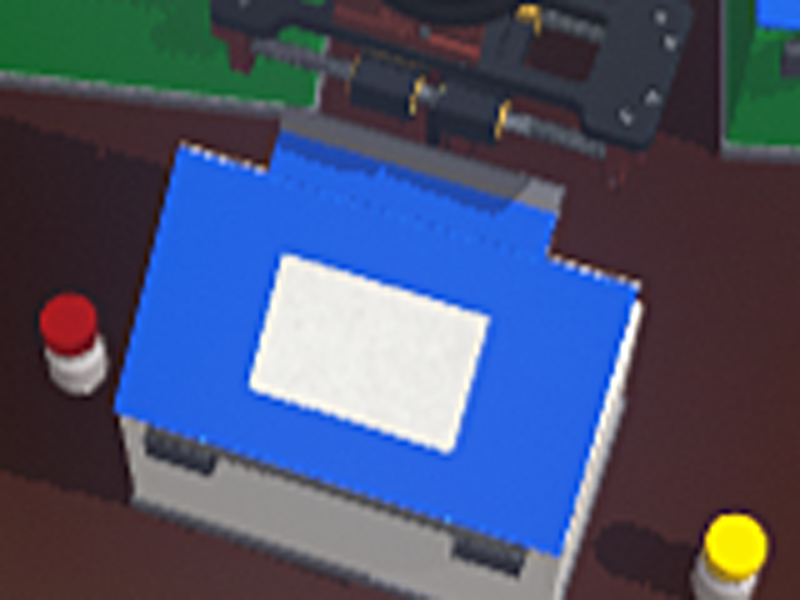

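Call:
send_rows(
  steps=[
    [[0, 0, 0, 0], [0, 0, 0, 0], [0, 0, 0, 0], [-0.15, 0, -0.2, 0], [-0.3, 0, -0.4, 0], [-0.4, 0, -0.6, 0], [-0.5, 0, -0.8, 0], [-0.6, 0, -0.9, 0]],
  ],
)

```text
time_s: 8.65
eef_pos: [0.5386, 0.0675, 0.1856]
tcp_rot: [-0.029, 1.572, 0.028]
contact_force: [-0.9, 0.1, 0.9]
width: 0.0068
```

```bash
python3 ang.py 7|grep t
```

```text
t 8.65 tcp [0.5386 0.0675 0.1856] x [-0.001 -0.    -1.   ] jawdir deg 92.1 F [-0.94  0.05  0.92] w 0.0068 q [ 0.06 -0.07  1.49 -0.    1.72 -1.55]
t 8.7 tcp [0.5385 0.0675 0.1853] x [-0.002 -0.    -1.   ] jawdir deg 92.11 F [-0.85 -0.41 -0.07] w 0.007 q [ 0.06 -0.07  1.49 -0.    1.72 -1.55]
```

View pics/c7.png

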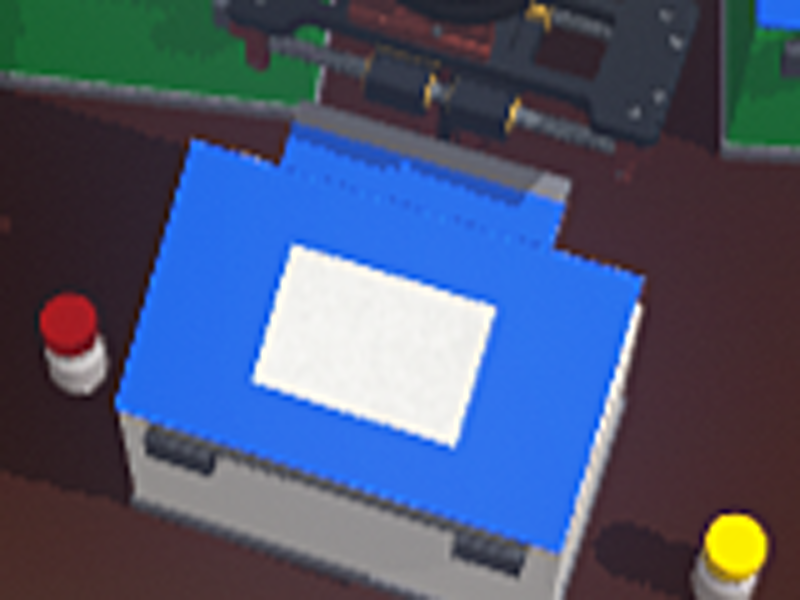

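Call:
send_rows(
  steps=[
    [[-0.08, 0, -0.16, 0], [-0.16, 0, -0.32, 0], [-0.24, 0, -0.48, 0], [-0.32, 0, -0.7, 0], [-0.38, 0, -0.88, 0], [-0.44, 0, -1.04, 0], [-0.49, 0, -1.22, 0], [-0.54, 0, -1.4, 0]],
  ],
)

```text
time_s: 9.5
eef_pos: [0.5246, 0.0671, 0.1506]
tcp_rot: [-0.029, 1.574, 0.028]
contact_force: [-5.9, -3.1, 0.4]
width: 0.0068
```

```bash
python3 ang.py 8
```

```text
t 9.5 tcp [0.5246 0.0671 0.1506] x [-0.003 -0.001 -1.   ] jawdir deg 92.08 F [-5.9  -3.05  0.41] w 0.0068 q [ 0.06 -0.1   1.58 -0.    1.66 -1.54]
0 [(574, 209), (319, 131)]
0.2 [(576, 187), (315, 108)]
0.4 [(573, 178), (306, 96)]
0.5 [(570, 178), (299, 95)]
0.6 [(566, 181), (292, 98)]
0.7 [(561, 189), (283, 104)]
0.8 [(555, 200), (274, 113)]
0.9 [(548, 214), (263, 127)]
1.0 [(539, 232), (251, 144)]
t 9.55 tcp [0.5243 0.0671 0.1496] x [-0.004 -0.001 -1.   ] jawdir deg 92.09 F [-5.54 -3.62 -0.44] w 0.0071 q [ 0.06 -0.1   1.58 -0.    1.66 -1.54]
```

View pics/c8.png

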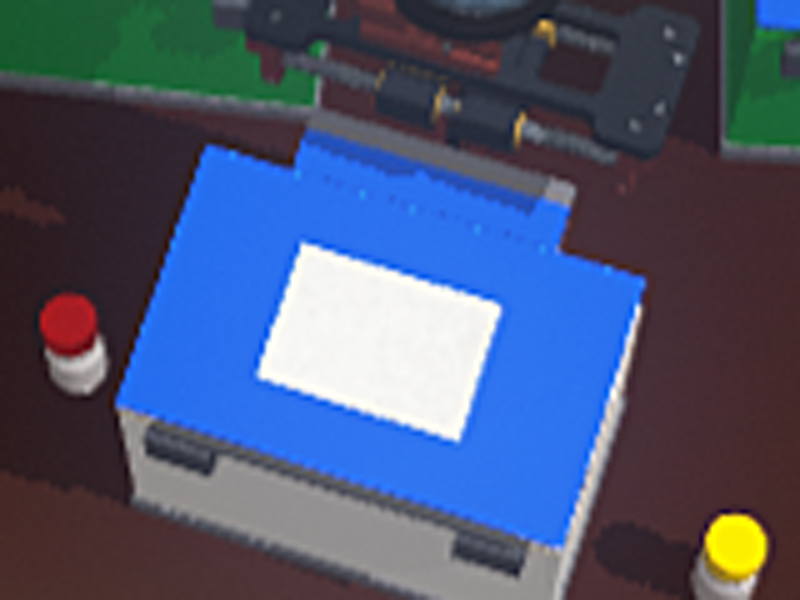

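Call:
send_rows(
  steps=[
    [[-0.02, 0, -0.09, 0], [-0.04, 0, -0.18, 0], [-0.06, 0, -0.27, 0], [-0.08, 0, -0.36, 0], [-0.09, 0, -0.45, 0], [-0.1, 0, -0.54, 0], [-0.11, 0, -0.63, 0], [-0.12, 0, -0.7, 0]],
  ],
)

```text
time_s: 10.35
eef_pos: [0.5209, 0.0669, 0.1324]
tcp_rot: [-0.03, 1.576, 0.027]
contact_force: [-10.3, -4.5, 1.5]
width: 0.0066
```

```bash
python3 ang.py 9|grep t
```

```text
t 10.35 tcp [0.5209 0.0669 0.1324] x [-0.005 -0.002 -1.   ] jawdir deg 92.08 F [-10.26  -4.52   1.46] w 0.0066 q [ 0.06 -0.1   1.61 -0.    1.63 -1.54]
t 10.4 tcp [0.5209 0.0669 0.1321] x [-0.006 -0.002 -1.   ] jawdir deg 92.08 F [-8.21 -4.17  0.02] w 0.0072 q [ 0.06 -0.1   1.61 -0.    1.63 -1.54]
```

View pics/c9.png

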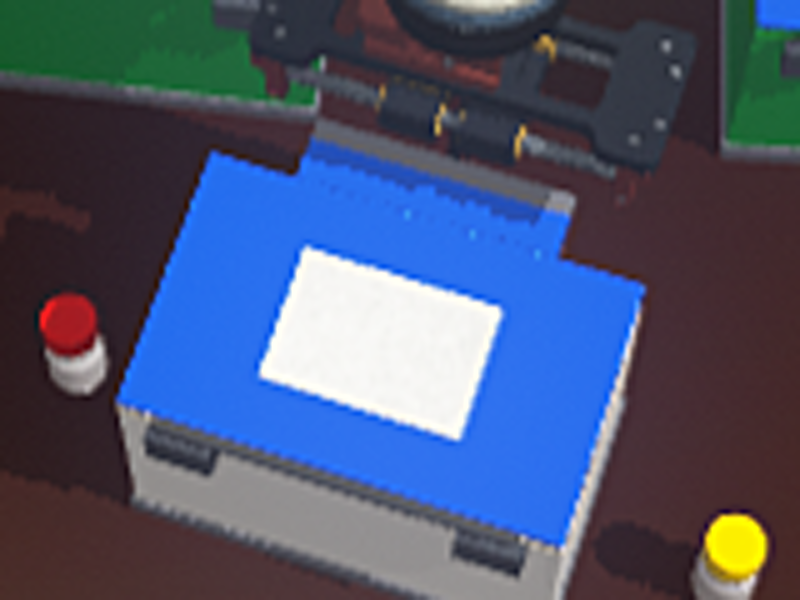

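Call:
send_rows(
  steps=[
    [[-0.01, 0, -0.08, 0], [-0.02, 0, -0.16, 0], [-0.03, 0, -0.24, 0], [-0.03, 0, -0.32, 0], [-0.04, 0, -0.4, 0], [-0.04, 0, -0.48, 0], [-0.04, 0, -0.56, 0], [-0.04, 0, -0.64, 0]],
  ],
)

```text
time_s: 11.2
eef_pos: [0.5194, 0.0668, 0.116]
tcp_rot: [-0.03, 1.577, 0.027]
contact_force: [-10.5, -3.4, -0.3]
width: 0.0068
```

```bash
python3 ang.py 10|grep t
```

```text
t 11.2 tcp [0.5194 0.0668 0.116 ] x [-0.007 -0.002 -1.   ] jawdir deg 92.08 F [-10.52  -3.44  -0.28] w 0.0068 q [ 0.06 -0.1   1.64 -0.    1.6  -1.54]
t 11.25 tcp [0.5194 0.0668 0.1155] x [-0.007 -0.002 -1.   ] jawdir deg 92.08 F [-9.48 -3.45 -0.63] w 0.0072 q [ 0.06 -0.1   1.64 -0.    1.6  -1.54]
```

View pics/c10.png

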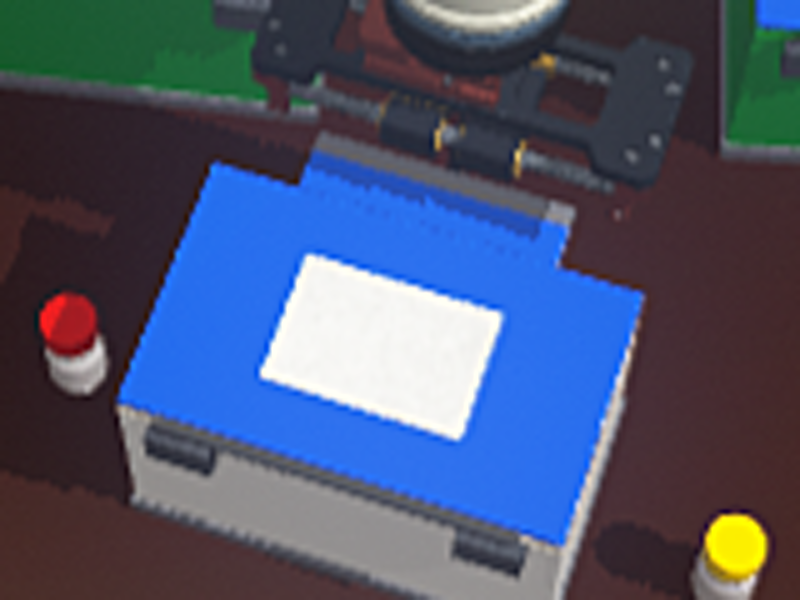

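Call:
send_rows(
  steps=[
    [[0, 0, -0.06, 0], [0, 0, -0.12, 0], [0, 0, -0.18, 0], [0, 0, -0.24, 0], [0, 0, -0.3, 0], [0, 0, -0.36, 0], [0, 0, -0.4, 0], [0, 0, -0.4, 0]],
  ],
)

```text
time_s: 12.05
eef_pos: [0.5193, 0.0677, 0.1087]
tcp_rot: [-0.029, 1.576, 0.029]
contact_force: [-17.4, -2.4, 11.8]
width: 0.0067
```

```bash
python3 ang.py 11|grep t
```

```text
t 12.05 tcp [0.5193 0.0677 0.1087] x [-0.005 -0.    -1.   ] jawdir deg 92.13 F [-17.43  -2.38  11.84] w 0.0067 q [ 0.06 -0.1   1.65  0.    1.59 -1.54]
t 12.1 tcp [0.5193 0.0677 0.1087] x [-0.005 -0.    -1.   ] jawdir deg 92.13 F [-17.25  -2.55  12.02] w 0.0066 q [ 0.06 -0.1   1.65  0.    1.59 -1.54]
```

View pics/c11.png

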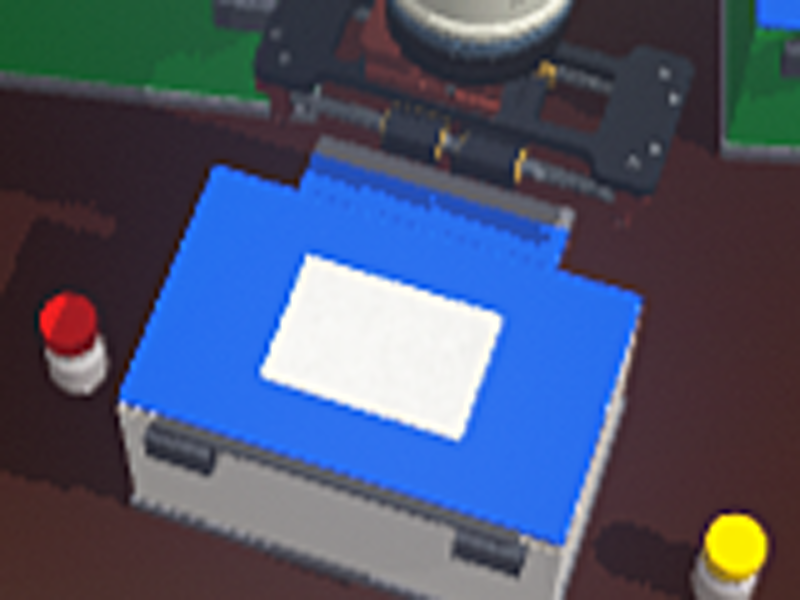

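Call:
send_rows(
  steps=[
    [[-0.2, 0, 0, 0], [-0.5, 0, 0, 0], [-0.9, 0, 0, 0], [-1.2, 0, 0, 0], [-1.2, 0, 0.8, 0], [-1.2, 0, 2, 0], [-1.2, 0, 3.5, 0], [-1.2, 0, 5, 0]],
  ],
)

```text
time_s: 12.9
eef_pos: [0.4911, 0.0677, 0.2339]
tcp_rot: [-0.029, 1.571, 0.029]
contact_force: [0.4, 1.0, 0.2]
width: 0.0067
```

Call:
send_rows(
  steps=[
    [[-0.5, 0, 1, 0], [-1, 0, 1.5, 0], [-1.5, 0, 2, 0], [-2, 0, 2, 0], [-2, 0, 2, 0], [-2, 0, 2, 0], [-2, 0, 2, 0], [-2, 0, 2, 0]],
  ],
)

```text
time_s: 13.7
eef_pos: [0.4419, 0.0676, 0.2821]
tcp_rot: [-0.029, 1.572, 0.029]
contact_force: [0.1, 0.4, -0.3]
width: 0.007
```

```bash
python3 ang.py 12|grep t; cp pics/scene12.png pics/final.png
```

```text
t 13.7 tcp [0.4419 0.0676 0.2821] x [-0.001 -0.    -1.   ] jawdir deg 92.11 F [ 0.14  0.42 -0.31] w 0.007 q [ 0.08 -0.3   1.53 -0.    1.92 -1.53]
t 13.75 tcp [0.442  0.0676 0.2823] x [-0.001 -0.    -1.   ] jawdir deg 92.11 F [-0.09 -0.54 -0.26] w 0.007 q [ 0.08 -0.3   1.53  0.    1.92 -1.53]
```

View pics/final.png

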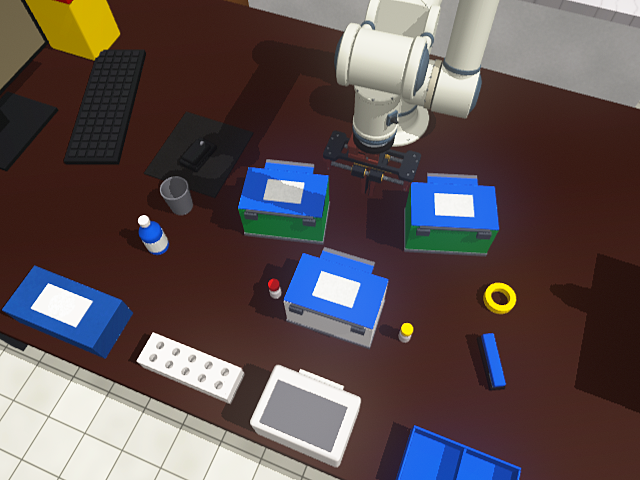

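View pics/c12.png

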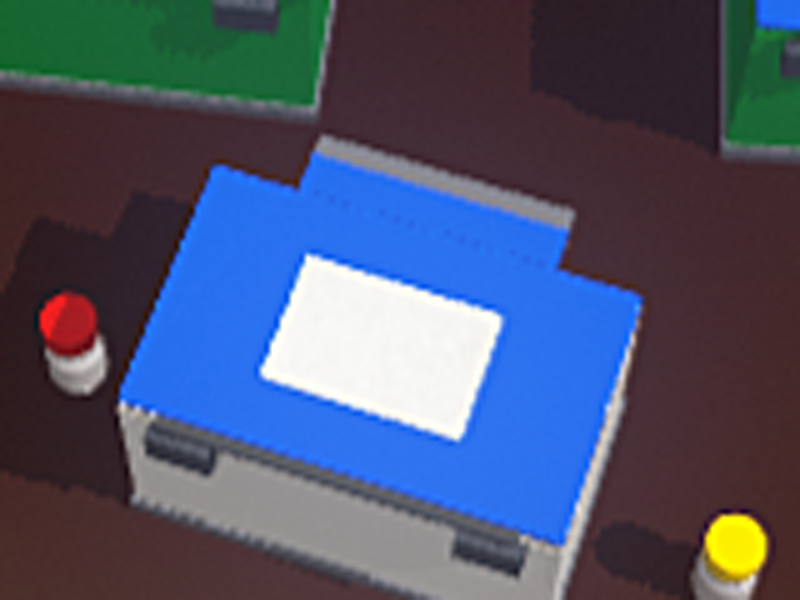

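```bash
python3 -c "
from rig import job;print(job.finish_job())"
```

```text
the job is handed in; nothing more can be done
None
```

The case is shut and the job is handed in at about 14 s of the 48 s; the hand-in gave no verdict.

- **Nudge:** I pushed the white case's lid forward from behind with the closed fingertips until it tipped. The hand then hopped over to the front before the lid had fallen far.
- **Catch:** The lid came to rest against the fingers at about 0.7 rad. It stayed there for more than 0.3 s, with a measured force of 1–3 N.
- **Lowering:** I let it down in small steps, at about 0.3 rad/s at first and 0.15 rad/s at the end, until it was shut.
- **Not as described:** The moves keep the tool pointing down, so the fingers could not go flat under the lid. Its front edge rested on the fingers' vertical sides instead, held by pressing and friction. The jaws stayed nearly closed the whole time and never pinched the lid.

**Last checks:**
- **Lid:** The lip corners in the scene camera match the shut position to about a pixel, which fits a lid angle near 0. I did not read the angle more finely than that.
- **Hand:** It ended about 80 mm in front of the lid's edge and well above it, with force readings at noise level.
- **Bystanders:** The vials, tape, stapler, mouse, sanitiser and pen cup look unmoved in the final scene picture. I compared them by eye and did not measure them again.
- **Force:** The highest I read on the lid was about 21 N, just after it had shut, under the 30 N limit.

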